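# Clamp the shaft in the checking fixture

## Task

A turned shaft lies in the V-block of the checking fixture, ready to be measured. Push the swung-away clamp strap round with a finger until it lies across the shaft against its stop, and only then push the cam lever down as far as it goes, so that the pad clamps the shaft. Nothing is to be picked up: leave the shaft where it lies and do not disturb the gauges and tools around it.

Things in the scene. Friction and masses are not known exactly. Their poses are not given: they have to be found in the camera images.
- fixture: checking fixture screwed to the granite plate, does not move: aluminium base plate 200 (its x) x 140 (its y) x 15 mm, origin at the centre of its underside on the table, z up. A steel post 22 mm across stands at x 0, y -55 mm and carries the clamp strap; the V-block stands at x 0, y +30 mm.
- strap (a joint): angle of the clamp strap about the vertical post, rad. 0 = lying across the V-block and shaft, against its stop pin (pointing along the fixture's +y); it grows anticlockwise seen from above as the strap is swung away (at 1.57 it points along the fixture's -x); range 0 to 2.1. Stiff by friction, about 0.15 N m: it stays where it is left.
- strap_pivot (a point): point on the axis of the post (the strap's turning axis), half-way up the strap's thickness, 97 mm above the table
- strap_nose (a point): middle of the strap's free end face, half-way up it, 115 mm from the post's axis. The strap is a plain steel bar 22 mm wide, 18 mm thick, underside 88 mm and top 106 mm above the table. On top, 85 mm from the post's axis, sits the pad's spindle nut, 18 mm across, up to 121 mm above the table.
- lever (a joint): angle of the cam lever, rad. 0 = fully up, leaning 60 degrees above level; grows as it is pushed down; 1.0 = fully down at its stop, 2.7 degrees above level. Friction about 0.3 N m (4 N at the knob): it stays where left. It drives the pad down 8 mm: over the shaft the sprung pad touches at about 0.6, then clamps with about 9 N when fully down.
- pad_face (a point): middle of the underside of the round pressure pad, 18 mm across, that hangs under the strap 85 mm from the post's axis; 77 mm above the table while the lever is fully up
- vblock (a point): middle of the top of the dark steel V-block (60 along the V x 56 mm, top 60 mm above the table); the V runs along the fixture's x
- stop_pin (a point): top of the thin round steel stop pin, 12 mm across, 102 mm above the table, on the far side of the strap's closed position, 37 mm from the post's axis along the closed strap
- lever_pivot (a point): middle of the cam lever's level hinge axis, on the post's axis 118 mm above the table, in a clevis 28 mm wide on top of the strap's post end (clevis top 126 mm above the table)
- lever_knob (a point): centre of the black ball knob, 22 mm across, ending the lever 88 mm from lever_pivot; the lever is a round bar 12 mm thick. It rides on the strap and leans away from the strap's nose; it goes down in the upright plane through the strap, outward from the post. Only things under 55 mm high stand below it.
- shaft: turned steel shaft lying loose in the V-block along the fixture's x, 25 mm thick over its middle 90 mm, 18 mm thick at both ends, 130 mm long; origin on its axis, half-way along; its top is about 72 mm above the table. About 0.4 kg.
- ring_gauge: steel ring gauge, 40 mm across, 16 mm high, lying on the fixture's base plate beyond the post; a bystander; origin at the centre of its underside
- plug_gauge: small stepped steel plug, 26 mm across and 42 mm high, standing on the fixture's base plate under the strap's sweep (its top is 57 mm above the table); a bystander; origin at the centre of its underside
- master_a: stout knobbed steel setting master, 34 mm across and 48 mm high, standing beside the fixture; a bystander; origin at the centre of its underside
- master_b: slimmer knobbed steel setting master, 28 mm across and 52 mm high, standing beside the fixture; a bystander; origin at the centre of its underside
- parallel: dark steel parallel block, 110 x 50 x 25 mm, lying beside the V-block end of the fixture; a bystander; origin at the centre of its underside
- gauge_block: steel gauge block 35 x 25 x 20 mm lying near the fixture's near side; a bystander; origin at the centre of its underside
- driver: screwdriver about 160 mm long lying beyond the fixture; a bystander
Things that resemble listed ones, but are neither listed nor needed, are in the scene too. Of the things that look like the shaft, the middle-sized one is meant.

How it is judged:
By the outcome, as a careful person would: the job done as asked, in the order asked, and still so for the second after the job is handed in, with the robot touching nothing.
It also fails if it takes over 45 s, if anything falls off the work surface, if the arm or the gripper's body presses on something with over 40 N, if the wrist force passes 120 N, or if a joint passes its speed limit or range.

## Robot

A 7-joint arm with a two-finger parallel gripper is mounted at the origin on the work surface. World frame = base frame: x ahead of the robot, y to its left, z up, the work surface at z = 0. Lengths are in mm, angles in degrees, forces in N, time in s.
With the tool pointing down it reaches from about 400 to 750 mm from the base axis. Payload 19.5 kg.
Tool frame: the origin (TCP) lies midway between the tips of the shut fingers; the grasp point (between the pads) lies 19 mm behind it; z points along the fingers, y is the line along which they close (so a half turn about z gives the same grasp; the last joint's range is limited). The gripper opens to 85 mm and grips with 20 to 120 N. Pads are 22 mm wide; open, the fingers measure 114 mm over their backs; the gripper's body (76 mm by 85 mm) begins 54 mm behind the grasp point. The pads swing forward as they close: fully open they stand 13 mm farther back than shut.
Start: joints at [69.632, 40.479, -1.581, 85.061, 1.261, 54.483, -4.326], TCP at [177.48, -546.894, 208.568] pointing down, gripper open.
Joint ranges: [-155.06, 155.06], [-18.47, 123.98], [-90, 86.84], [0, 140.48], [-83.41, 263.41], [0, 116], [-161.91, 161.91]. Speed limits (degrees/s): [108.29, 108.29, 147.25, 147.25, 172.46, 172.46, 172.46].

## Interface

Orientations are given as [roll, pitch, yaw] about the fixed x, y, z axes, in that order (R = Rz(yaw) Ry(pitch) Rx(roll)).
In Python, from workcell import robot, hand, vision, ticket gives the robot as it stands. The module is installed in compiled form; this text tells all that it offers. Calls block until the motion is done:
- robot.goto(position, orientation): joint-space move of the TCP to a pose.
- robot.servo_line(position, attitude=None, velocity=150): straight line of the TCP; attitude=None keeps the orientation; velocity is the mean speed in mm/s.
- robot.movej(angles): joint-space move.
- hand.release() and hand.close_gripper(grip_force=None): open the fingers fully, or close them until they stop; grip_force is the grip in N (None keeps the last).
- robot.sleep(seconds).
- robot.inverse_kinematics(position, orientation): joint angles nearest the present ones, or None.
- vision.snapshot(name): name is "scene" or "side" or "wrist"; returns a dict with "image" (400x640x3 uint8, blue, green, red), "depth" (400x640 float32, mm along the optical axis (not along the pixel's ray), 0 where there is no reading), "camera_matrix" (3x3 intrinsics, pixels), "cam_to_world" (4x4, takes a point from camera to world coordinates). Camera axes: x right, y down, z forward; pixel columns grow to the right and rows downward; lengths in mm; the calibration is good to about 2 mm. A picture is of the moment at which its call begins.
A pose or a line that the arm cannot do raises robot.IKError and nothing moves.
- ticket.finish_job(): hands the job in; it is judged then, once.
Readings, each from a call of its own:
- robot.read_time_s(): time.
- robot.read_q(): joint angles.
- robot.read_dq(): joint speeds.
- robot.read_effort(): joint torques, N m.
- robot.read_tcp_pos(): TCP position.
- robot.read_ee_rot(): TCP orientation.
- robot.read_force(): force on the tool from outside, world axes, zero at the start.
- robot.read_torque(): the same for the moment, N m.
- robot.read_width(): finger opening in mm.
- robot.read_grasp_force(): force on a finger pad.
Only numpy, scipy, OpenCV 4.12 (cv2) and the standard library are available. Lean on these libraries where they do the work, as an engineer would, in place of code of your own. Each camera call takes 0.05 s, during which the arm holds its last target. There are 200 camera calls.

## Working session

There is one attempt and no reset: what is moved stays moved. The work goes in short steps, each a Python script; the robot and the scene stay as the last script left them, time stands still between calls to the robot, and variables do not carry over. Pictures are saved under pics/ and viewed, at most 10 in all, crops included, and the job is handed in when it is done.

```bash
ls; mkdir -p pics; cat > h.py <<'E'
import numpy as np, cv2
from workcell import robot, hand, vision, ticket
def snap(n):
    s=vision.snapshot(n); np.savez('%s.npz'%n,**s); return s
def world(s,u,v,d=None):
    K=s["camera_matrix"];T=s["cam_to_world"]
    if d is None: d=float(s["depth"][int(v),int(u)])
    p=np.linalg.inv(K)@[u,v,1]*d
    return (T@np.r_[p,1])[:3]
def plane(s,u,v,z):
    T=s["cam_to_world"]; r=T[:3,:3]@np.linalg.inv(s["camera_matrix"])@[u,v,1]; o=T[:3,3]
    return o+r*(z-o[2])/r[2]
def cloud(s):
    K=s["camera_matrix"];T=s["cam_to_world"];v,u=np.mgrid[:400,:640]; d=s["depth"]
    p=np.stack([(u-K[0,2])/K[0,0]*d,(v-K[1,2])/K[1,1]*d,d],-1)
    w=p@T[:3,:3].T+T[:3,3]; w[d<=0]=np.nan; return w
E
python3 - <<'E'
from h import *
for n in("scene","side"):
    s=snap(n); cv2.imwrite('pics/%s1.png'%n,cv2.resize(s["image"],(800,500))); print(n,s["cam_to_world"].round(2),s["camera_matrix"])
print(robot.read_time_s())
E
```

```text
pics
scene [[ 5.00000e-02  7.30000e-01 -6.80000e-01  1.17203e+03]
 [ 1.00000e+00 -4.00000e-02  2.00000e-02  7.46000e+00]
 [-1.00000e-02 -6.80000e-01 -7.30000e-01  8.34180e+02]
 [ 0.00000e+00  0.00000e+00  0.00000e+00  1.00000e+00]] [[427.48152483   0.         314.58623246]
 [  0.         427.48152483 196.84838349]
 [  0.           0.           1.        ]]
side [[ 1.0000e+00 -7.0000e-02  6.0000e-02  4.7282e+02]
 [-9.0000e-02 -6.4000e-01  7.6000e-01 -6.2146e+02]
 [-1.0000e-02 -7.6000e-01 -6.5000e-01  7.0051e+02]
 [ 0.0000e+00  0.0000e+00  0.0000e+00  1.0000e+00]] [[405.66065705   0.         320.00504626]
 [  0.         405.66065705 206.70224636]
 [  0.           0.           1.        ]]
0.1
```

View pics/scene1.png

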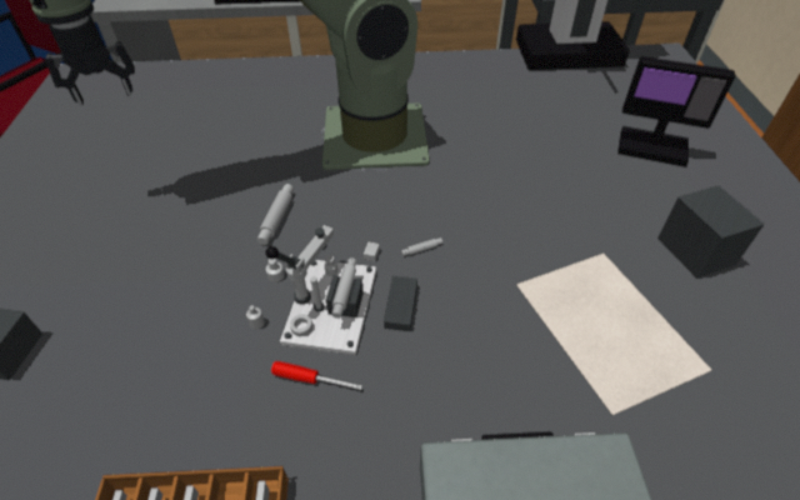

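View pics/side1.png

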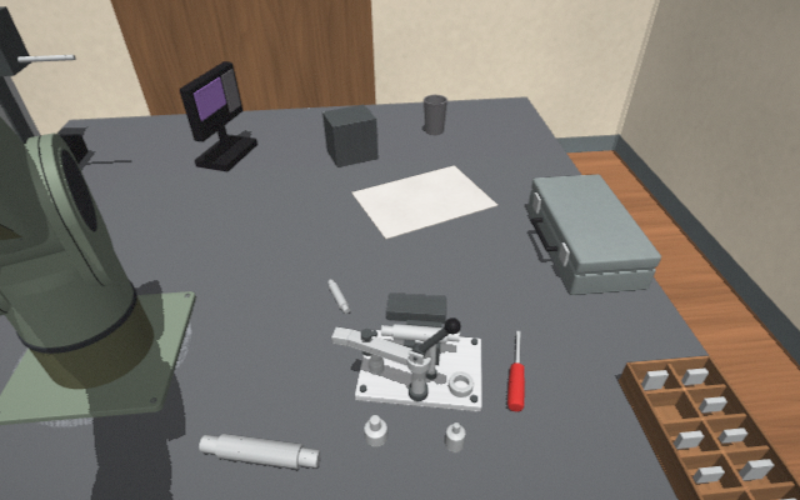

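```bash
python3 - <<'E'
from h import *
sc=np.load('scene.npz');si=np.load('side.npz')
a=sc['image'][135:305,180:350];b=si['image'][240:375,260:400]
cv2.imwrite('pics/z1.png',np.hstack([cv2.resize(a,(400,400),interpolation=2),cv2.resize(b,(400,386),interpolation=2)[:386].copy() if 0 else cv2.resize(b,(400,400),interpolation=2)]))
# top height map
H=np.zeros((300,340),np.float32)
for s in(sc,si):
    w=cloud(s).reshape(-1,3); w=w[np.isfinite(w[:,0])]
    i=((w[:,0]-380)).astype(int); j=((40-w[:,1])).astype(int)
    m=(i>=0)&(i<340)&(j>=0)&(j<300)&(w[:,2]<260)
    np.maximum.at(H,(j[m],i[m]),w[m,2])
H=cv2.dilate(H,np.ones((3,3)))
c=cv2.applyColorMap((np.clip(H,0,180)/180*255).astype(np.uint8),cv2.COLORMAP_JET)
cv2.imwrite('pics/top.png',cv2.resize(c,None,fx=2,fy=2,interpolation=0)[:600,:680])
E
```

```text
(no output)
```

View pics/z1.png

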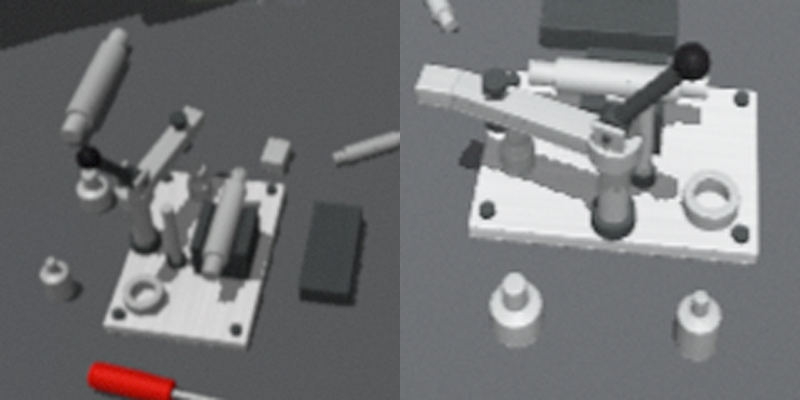

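View pics/top.png

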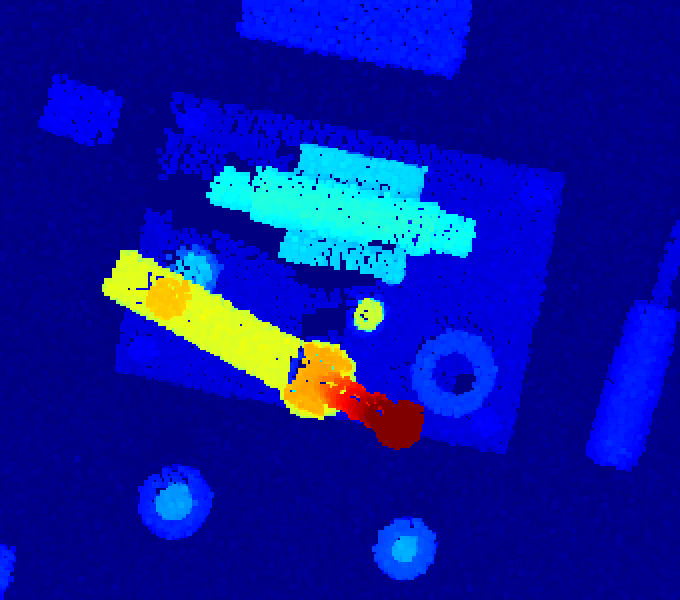

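The first pictures give these positions. In `scene1`, the fixture is at about (330,300), with the strap pointing towards the robot up to (330,230) and the knob at (272,253). In `side1`, the fixture is at about (420,370) and the knob at (452,325). The top height map (x = 380+u/2, y = 40−v/2) shows:

| Feature | Pixel | World position (mm) |
|---|---|---|
| Post | (320,377) | (540,−148) |
| Strap nose | (115,272) | – |
| Stop pin | (368,315) | – |
| Knob | (400,425) | z about 194 |
| Shaft in the V-block | (340,210) | – |

Next I'll fit these more precisely in each camera.

```bash
python3 - <<'E'
from h import *
def box(w,lo,hi,x0,x1,y0,y1):
    m=(w[:,2]>lo)&(w[:,2]<hi)&(w[:,0]>x0)&(w[:,0]<x1)&(w[:,1]>y0)&(w[:,1]<y1); return w[m]
for n in("scene","side"):
    w=cloud(np.load(n+'.npz')).reshape(-1,3); w=w[np.isfinite(w[:,0])]
    print(n)
    for k,a in dict(base=(11,19,430,670,-200,10),strap=(102,110,425,532,-160,-75),shaft=(64,76,480,622,-100,-30),vtop=(57,63,510,600,-105,-30),pin=(99,105,552,576,-130,-105),nut=(117,125,440,490,-130,-90),knob=(186,215,555,610,-200,-140)).items():
        p=box(w,*a); 
        if len(p)<4: print(k,len(p)); continue
        c,s,an=cv2.minAreaRect(p[:,:2].astype(np.float32)); print(k,len(p),np.round(c,1),np.round(s,1),round(an,1),'zmed',np.median(p[:,2]).round(1),'zmax',p[:,2].max().round(1))
    p=box(w,102,110,425,532,-160,-75)[:,:2]
    print('strapfit',cv2.fitLine(p.astype(np.float32),cv2.DIST_HUBER,0,.01,.01).ravel())
print(robot.read_tcp_pos(),robot.read_ee_rot())
E
```

```text
scene
base 2323 [551.5 -93.6] [225.9 194.6] 5.5 zmed 15.8 zmax 19.0
strap 265 [ 480.4 -117.5] [23.8 98.7] 61.5 zmed 106.5 zmax 109.8
shaft 417 [549.8 -70.3] [ 35.2 133.3] 78.2 zmed 70.3 zmax 75.1
vtop 265 [553.6 -66. ] [56.6 85.6] 78.7 zmed 60.1 zmax 62.9
pin 23 [ 564.7 -117.2] [11.2 10.9] 67.5 zmed 102.9 zmax 104.9
nut 44 [ 464.6 -108.3] [16.6 19.4] 89.9 zmed 121.4 zmax 124.1
knob 92 [ 582.2 -171.9] [21.1 16.6] 89.2 zmed 199.2 zmax 204.5
strapfit [   0.8620987    -0.50674045  483.13525    -115.71089   ]
side
base 2983 [538.4 -73. ] [184.2 230.5] 78.1 zmed 15.6 zmax 19.0
strap 499 [ 484.9 -121.8] [ 26.6 110. ] 59.6 zmed 106.4 zmax 109.4
shaft 422 [550.8 -67.9] [ 24.2 129.7] 79.7 zmed 69.8 zmax 74.9
vtop 229 [557.1 -66.9] [57.7 90.4] 78.4 zmed 60.5 zmax 63.0
pin 0
nut 68 [ 463.8 -109.5] [17.7 17.4] 54.7 zmed 120.9 zmax 123.0
knob 138 [ 579.5 -174.8] [19.9 17.4] 30.0 zmed 199.5 zmax 205.7
strapfit [ 8.8727486e-01 -4.6124104e-01  4.8178918e+02 -1.2354258e+02]
[ 177.42327071 -546.66355635  208.18968018] [-1.79943166e+02  3.94317251e-04  1.79786611e+01]
```

```bash
cat >> h.py <<'E'
P=np.array([538.5,-150.]); CL=78.4
def sp(ang,r,off,z):  # ang: world dir of strap (deg); off = offset to anticlockwise side
    a=np.radians(ang); d=np.array([np.cos(a),np.sin(a)]); n=np.array([-d[1],d[0]])
    return [*(P+r*d+off*n),z],[180,0,ang+90-180]
E
python3 - <<'E'
from h import *
hand.close_gripper()
p,o=sp(151.1,98,45,190); robot.goto(p,o)
print(robot.read_q().round(1) if hasattr(robot.read_q(),'round') else robot.read_q())
q=robot.inverse_kinematics(*sp(CL,98,22,92)); print(q)
p[2]=92; robot.servo_line(p,velocity=150)
f0=np.array(robot.read_force()); print('f0',f0,robot.read_tcp_pos(),robot.read_time_s(),robot.read_width())
for off in(32,29,26,24,22,20):
    p,o=sp(151.1,98,off,92); robot.servo_line(p,o,velocity=60)
    f=np.array(robot.read_force())-f0; print(off,f.round(1),robot.read_time_s())
    if np.hypot(*f[:2])>1.2: break
s=snap("side"); cv2.imwrite('pics/side2.png',cv2.resize(s["image"][200:375,210:450],(800,583)))
E
```

```text
[ 19.6  32.3  -8.8 110.6   7.8  37.7 -23. ]
[ -4.48407441  47.86572864  12.13399243 100.45508978 -16.44285955
  33.41441841 -84.03734254]
f0 [0.22670364 0.60596132 0.43257133] [ 431.16710755 -142.30357251   92.53311383] 3.4083 0.15967517231376535
32 [-0.8  0.5 -0.8] 3.775
29 [-0.9 -0.4 -0.2] 4.025
26 [-0.7 -0.9 -1.2] 4.275
24 [ 0.  -1.2 -0.7] 4.525
22 [ 0.1 -0.9  0.3] 4.775
20 [ 0.3 -0.7  0.1] 5.025
```

View pics/side2.png

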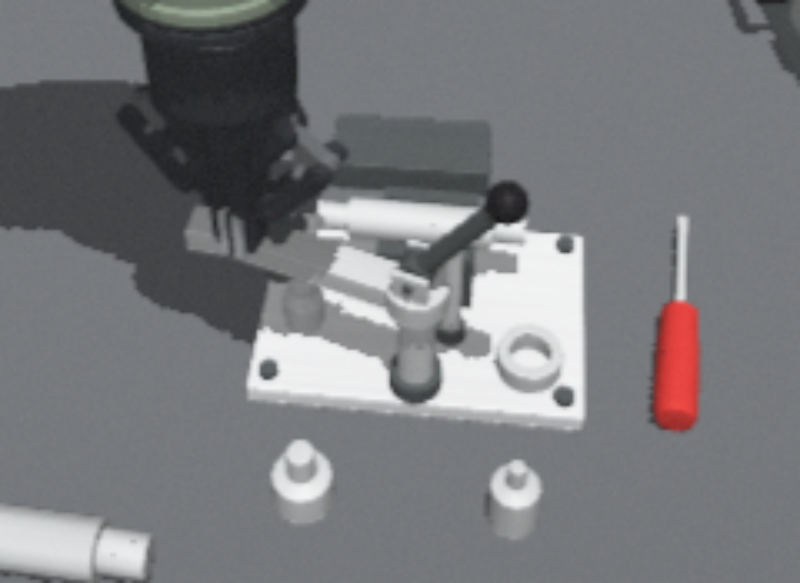

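The fingertips are in front of the strap's near side at about (235,240), and nothing has been disturbed. I'll sweep the strap round now.

```bash
python3 - <<'E'
from h import *
def fn(ang):
    a=np.radians(ang); return round(float(np.array(robot.read_force())[:2]@[-np.sin(a),np.cos(a)]),1)
L=[]
for ang in np.arange(144,CL+4,-8).tolist()+[CL+5]:
    robot.servo_line(*sp(ang,98,22,92),velocity=60); L.append((round(ang),fn(ang)))
    if abs(L[-1][1])>15: break
print(L,robot.read_time_s())
if abs(L[-1][1])<15:
    ang=CL+5
    while ang>CL-4:
        ang-=.6; robot.servo_line(*sp(ang,98,22,92),velocity=60); f=fn(ang); print(round(ang,1),f)
        if f>7: break
print(robot.read_force(),robot.read_time_s())
s=snap("side"); c=snap("scene")
cv2.imwrite('pics/v3.png',np.hstack([cv2.resize(s["image"][240:375,260:400],(400,400)),cv2.resize(c["image"][135:305,180:350],(400,400))]))
E
```

```text
[(144, -0.2), (136, 0.4), (128, 0.1), (120, 0.6), (112, 0.1), (104, 0.0), (96, 0.3), (88, -0.2), (83, 0.2)] 8.3667
82.8 1.4
82.2 1.3
81.6 0.9
81.0 0.7
80.4 1.8
79.8 0.3
79.2 1.4
78.6 1.6
78.0 0.9
77.4 0.4
76.8 1.7
76.2 1.4
75.6 1.7
75.0 0.9
74.4 1.5
73.8 4.4
[-3.77170394  2.78879003  1.26689268] 12.3667
```

View pics/v3.png

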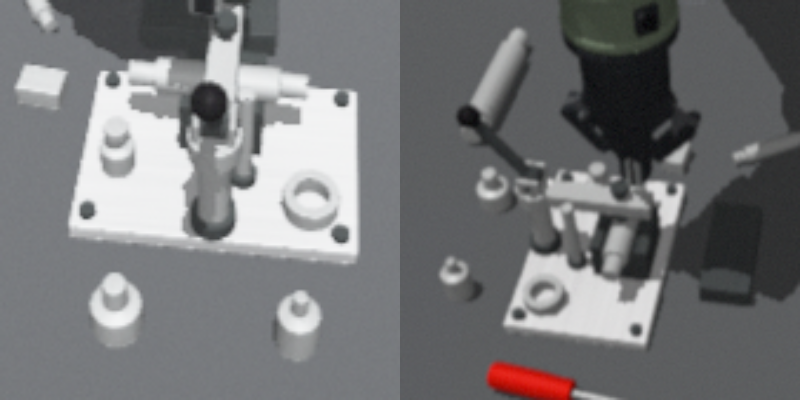

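The strap now lies across the shaft, and the force rose to 4.4 N as it met the stop. I'll press slightly to confirm, back off, measure the strap and knob, and move above the knob.

```bash
python3 - <<'E'
from h import *
def fn(ang):
    a=np.radians(ang); return round(float(np.array(robot.read_force())[:2]@[-np.sin(a),np.cos(a)]),1)
ang=73.8
while ang>71.5:
    ang-=.4; robot.servo_line(*sp(ang,98,22,92),velocity=60); f=fn(ang); print(round(ang,1),f)
    if f>10: break
robot.servo_line(*sp(ang+4,98,40,92),velocity=120)
p,o=sp(ang+4,98,40,235); robot.servo_line(p,velocity=200)
p[0]-=90; robot.servo_line(p,velocity=200)
for n in("scene","side"):
    w=cloud(snap(n)).reshape(-1,3); w=w[np.isfinite(w[:,0])]
    for k,(lo,hi,x0,x1,y0,y1) in dict(nut=(117,125,535,580,-85,-45),knob=(186,208,500,560,-215,-165),strap=(102,110,530,575,-135,-30),shaft=(64,76,480,622,-100,-30)).items():
        m=(w[:,2]>lo)&(w[:,2]<hi)&(w[:,0]>x0)&(w[:,0]<x1)&(w[:,1]>y0)&(w[:,1]<y1); q=w[m]
        c,s,an=cv2.minAreaRect(q[:,:2].astype(np.float32)); print(n,k,len(q),np.round(c,1),np.round(s,1),round(an,1),q[:,2].max().round(1))
print(robot.read_time_s(),robot.read_tcp_pos())
E
```

```text
73.4 5.1
73.0 7.5
72.6 6.8
72.2 6.8
71.8 7.7
71.4 6.8
scene nut 47 [553.2 -66. ] [16.3 16.4] 8.3 124.1
scene knob 93 [ 533.7 -194.2] [19.5 16.7] 84.9 205.3
scene strap 364 [549.5 -85. ] [37.1 99.1] 0.7 110.0
scene shaft 286 [551.1 -67.9] [130.5  45.9] 2.2 75.9
side nut 63 [551.4 -66.4] [19.  15.9] 83.0 123.0
side knob 145 [ 529.1 -198.4] [18.1 19.8] 51.3 204.9
side strap 257 [551.2 -85.6] [33.2 97.4] 1.1 109.3
side shaft 411 [551.5 -63.3] [ 31.  129.7] 78.7 75.2
15.8917 [435.01266289 -45.11830894 234.59620071]
```

```bash
python3 - <<'E'
from h import *
o=[]
for n,(r0,r1,c0,c1) in dict(scene=(165,265,200,300),side=(225,345,275,395)).items():
    s=np.load(n+'.npz'); o.append(cv2.resize(s["image"][r0:r1,c0:c1],(400,400),interpolation=2))
    w=cloud(s).reshape(-1,3); w=w[np.isfinite(w[:,0])]
    a=np.radians(79.7); d=np.array([np.cos(a),np.sin(a)]); e=np.array([d[1],-d[0]])
    q=w[:,:2]-P; t=q@d; u=q@e
    for lo,hi in((20,30),(32,42),(45,55),(55,65),(65,73),(95,105),(105,112)):
        m=(t>lo)&(t<hi)&(abs(u)<30)&(w[:,2]>103)&(w[:,2]<109); 
        if m.sum(): print(n,lo,m.sum(),np.percentile(u[m],[0,3,97,100]).round(1))
    # V walls: edges of vtop
    m=(w[:,2]>57)&(w[:,2]<63)&(w[:,0]>500)&(w[:,0]<605)&(w[:,1]>-112)&(w[:,1]<-20)
    pts=w[m][:,:2]-P
    f=np.radians(78.4); y=np.array([np.cos(f),np.sin(f)]); x=np.array([y[1],-y[0]])
    print('vtop x,y',np.percentile(pts@x,[2,98]).round(1),np.percentile(pts@y,[2,98]).round(1))
    m=(w[:,2]>12)&(w[:,2]<18)&(w[:,0]>400)&(w[:,0]<680)&(w[:,1]>-220)&(w[:,1]<40); B=w[m][:,:2]-P
    print('base x,y',np.percentile(B@x,[.5,99.5]).round(1),np.percentile(B@y,[.5,99.5]).round(1))
cv2.imwrite('pics/v4.png',np.hstack(o))
E
```

```text
scene 20 37 [-10.9 -10.7  10.2  11.2]
scene 32 37 [-10.5  -9.1  21.   23.6]
scene 45 35 [-11.5 -11.2  10.2  10.9]
scene 55 36 [-11.7  -9.7  10.   10.1]
scene 65 27 [-10.7 -10.5   9.7  10.7]
scene 95 36 [-10.8 -10.6  10.5  11.1]
scene 105 25 [-13.7 -13.3   9.2   9.3]
vtop x,y [-25.3  39.1] [ 57.8 113.5]
base x,y [-128.8  100.3] [-62.9 182.6]
side 20 1 [20. 20. 20. 20.]
side 32 15 [ 2.3  3.1 23.6 23.6]
side 45 43 [-12.  -11.7   9.6   9.7]
side 55 44 [-10.7 -10.5   9.1   9.2]
side 65 31 [-11.1 -11.1   8.6   8.7]
side 95 7 [-11.3  -8.    9.2   9.2]
side 105 20 [-11.8 -11.7   8.9   9. ]
vtop x,y [-51.4  47.4] [ 56.2 112.9]
base x,y [-138.4   99.4] [-15.8 164.5]
```

View pics/v4.png

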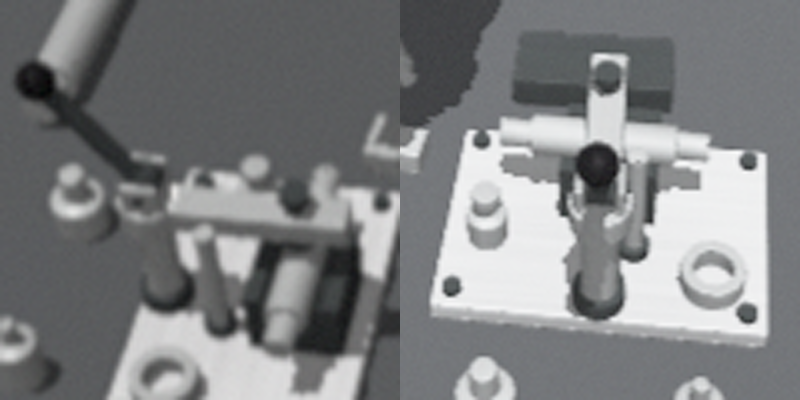

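```bash
python3 - <<'E'
from h import *
def st(ang,off):
    a=np.radians(CL); d=np.array([np.cos(a),np.sin(a)]);n=np.array([-d[1],d[0]])
    q=np.array(robot.read_tcp_pos()); c=np.array(sp(ang,98,off,92)[0]); F=np.array(robot.read_force())
    print(ang,off,'tcp rel r,off',(round(float((q[:2]-P)@d),1),round(float((q[:2]-P)@n),1)),'err',(q-c).round(1),'F',F.round(1),round(robot.read_time_s(),2),flush=True)
p,o=sp(CL,98,40,235); robot.servo_line(p,o,velocity=250)
p[2]=92; robot.servo_line(p,velocity=200)
for off in(30,22,20,18,16,14,12,10,8):
    robot.servo_line(*sp(CL,98,off,92),velocity=60); st(CL,off)
    if np.hypot(*robot.read_force()[:2])>12: break
    if off==14: 
        s=snap("scene"); cv2.imwrite('pics/v5.png',cv2.resize(s["image"][165:265,200:300],(500,500),interpolation=2))
E
```

```text
78.4 30 tcp rel r,off (98.1, 29.8) err [0.2 0.  0.6] F [-0.8  0.1  0.8] 17.57
78.4 22 tcp rel r,off (98.0, 22.1) err [-0.1  0.   0.1] F [ 0.5  0.4 -0.3] 17.85
78.4 20 tcp rel r,off (98.1, 20.1) err [-0.1  0.1  0. ] F [-0. -0.  1.] 18.1
78.4 18 tcp rel r,off (98.1, 18.0) err [-0.   0.1 -0.1] F [-0.6  2.   0.2] 18.35
78.4 16 tcp rel r,off (98.1, 16.1) err [-0.1  0.1 -0.1] F [-2.2  1.8  0.3] 18.6
78.4 14 tcp rel r,off (98.6, 14.6) err [-0.5  0.7 -0.1] F [-5.9  4.6  1.7] 18.85
78.4 12 tcp rel r,off (99.2, 13.0) err [-0.8  1.4 -0.2] F [-6.7  9.   3.8] 19.15
78.4 10 tcp rel r,off (99.8, 10.7) err [-0.3  1.9 -0.1] F [-4.  11.2  3.5] 19.4
78.4 8 tcp rel r,off (100.1, 8.6) err [-0.2  2.2 -0.1] F [-1.8 13.   2.9] 19.65
```

View pics/v5.png

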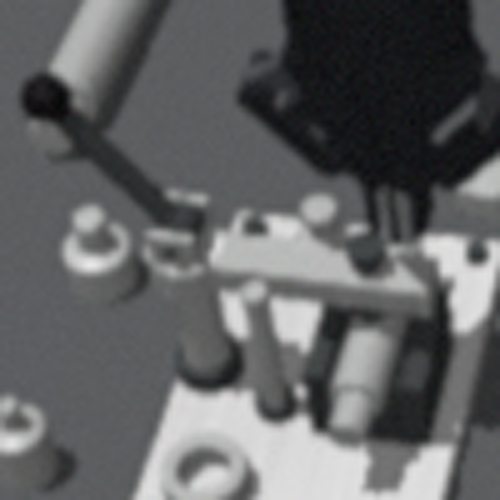

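The scene crop shows the fingers at (385,215), wedged next to the spindle nut at (365,250). That explains the outward force. I'll press again closer to the post, away from the nut.

```bash
python3 - <<'E'
from h import *
R=57
a=np.radians(CL); d=np.array([np.cos(a),np.sin(a)]);n=np.array([-d[1],d[0]])
print(robot.read_width())
robot.servo_line(*sp(CL,102,38,92),velocity=120)
robot.servo_line(*sp(CL,R,38,86),velocity=150)
for off in(26,22,20,18,16,15,14,13,12,11,10):
    robot.servo_line(*sp(CL,R,off,86),velocity=80)
    q=np.array(robot.read_tcp_pos());F=np.array(robot.read_force())
    print(off,'r,off',(round(float((q[:2]-P)@d),1),round(float((q[:2]-P)@n),1)),'Fd,Fn',round(float(F[:2]@d),1),round(float(F[:2]@n),1),'Fz',F[2].round(1),flush=True)
    if np.hypot(*F[:2])>14: break
print(robot.read_width(),robot.read_time_s())
s=snap("side");c=snap("scene")
cv2.imwrite('pics/v6.png',np.hstack([cv2.resize(c["image"][165:265,200:300],(400,400),interpolation=2),cv2.resize(s["image"][225:345,275:395],(400,400),interpolation=2)]))
E
```

```text
-0.34327820251942337
26 r,off (57.6, 26.0) Fd,Fn 0.7 0.1 Fz 0.2
22 r,off (57.1, 22.0) Fd,Fn 0.9 -0.2 Fz 0.3
20 r,off (57.0, 20.0) Fd,Fn -0.1 0.2 Fz -0.2
18 r,off (57.0, 17.9) Fd,Fn 0.4 -0.1 Fz 0.2
16 r,off (57.0, 15.9) Fd,Fn -0.1 0.2 Fz -0.8
15 r,off (57.0, 15.0) Fd,Fn -0.0 0.1 Fz 0.2
14 r,off (57.0, 14.0) Fd,Fn -1.1 -0.3 Fz 0.4
13 r,off (57.0, 13.0) Fd,Fn -0.5 -0.3 Fz 0.8
12 r,off (57.0, 12.0) Fd,Fn 0.4 1.0 Fz -0.1
11 r,off (57.0, 10.9) Fd,Fn 0.3 1.1 Fz -0.2
10 r,off (57.0, 10.0) Fd,Fn -0.0 0.5 Fz 0.1
0.2003591857307951 23.3
```

View pics/v6.png

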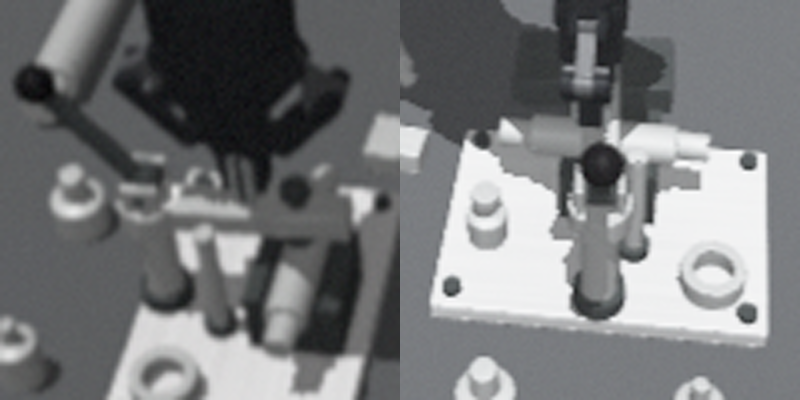

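```bash
python3 - <<'E'
from h import *
a=np.radians(79.7); d=np.array([np.cos(a),np.sin(a)]); e=np.array([d[1],-d[0]])
print('tcp t,u',(np.array(robot.read_tcp_pos())[:2]-P)@d,(np.array(robot.read_tcp_pos())[:2]-P)@e)
for n in("scene","side"):
    w=cloud(np.load(n+'.npz')).reshape(-1,3); w=w[np.isfinite(w[:,0])]
    q=w[:,:2]-P; t=q@d; u=q@e
    for lo,hi in((15,25),(25,32),(45,55),(55,65),(65,73),(80,90),(95,105),(105,114)):
        m=(t>lo)&(t<hi)&(abs(u)<30)&(w[:,2]>103)&(w[:,2]<109)
        if m.sum()>2: print(n,lo,m.sum(),np.percentile(u[m],[0,3,97,100]).round(1))
    m=(w[:,2]>186)&(w[:,2]<208)&(w[:,0]>500)&(w[:,0]<560)&(w[:,1]>-215)&(w[:,1]<-165); print('knob',cv2.minAreaRect(w[m][:,:2].astype(np.float32)))
    for z in(95,112,118,124,130,136,142):
        m=(t>30)&(t<85)&(abs(u)<40)&(abs(w[:,2]-z)<3)
        if m.sum()>2: print(' z',z,m.sum(),'t',np.percentile(t[m],[0,50,100]).round(1),'u',np.percentile(u[m],[0,50,100]).round(1))
E
```

```text
tcp t,u 57.24978060528911 -8.720187821506519
scene 15 30 [-9.4 -9.  10.9 11.4]
scene 25 27 [-11.7 -11.5   9.7  10.4]
scene 45 25 [-11.   -8.    8.4   9.3]
scene 55 23 [-9.6 -7.1  8.1  8.9]
scene 65 28 [-13.9 -12.7   7.1   8.2]
scene 80 19 [-8.3 -5.4  7.   7.3]
scene 95 34 [-14.4 -14.3   5.8   6.2]
scene 105 34 [-15.7 -15.    4.7   5.9]
knob ((533.6367797851562, -195.4332733154297), (18.6306209564209, 21.042924880981445), 10.832673072814941)
 z 95 45 t [31.3 51.1 84.9] u [ 4.   7.2 25.8]
 z 112 8 t [43.7 58.3 80.9] u [-5.2  0.5  1.5]
 z 118 21 t [47.1 67.1 84.8] u [-8.8  0.6  3.9]
 z 124 40 t [45.  66.  84.5] u [-13.5  -1.6   2.6]
 z 130 24 t [44.2 61.4 71.2] u [-12.   -2.    3.2]
 z 136 27 t [44.  61.5 71.1] u [-13.6  -1.4   3.7]
 z 142 22 t [45.  59.5 69.8] u [-9.8 -0.5  3.7]
side 45 44 [-14.  -13.7   7.6   7.8]
side 55 8 [1.4 1.7 5.3 5.3]
side 65 6 [2.6 2.6 4.8 4.8]
side 80 4 [1.9 2.1 4.  4. ]
knob ((531.267333984375, -198.89266967773438), (18.665559768676758, 21.023345947265625), 87.8621826171875)
 z 95 11 t [30.  31.7 36.2] u [12.3 18.3 23.9]
 z 112 9 t [48.5 50.7 52.5] u [-19.8  -4.   -0.3]
 z 118 18 t [43.4 49.9 83.8] u [-19.6  -3.1   3.7]
 z 124 26 t [42.8 45.  84.8] u [-19.5  -9.7   3.6]
 z 130 22 t [41.2 45.4 51.5] u [-19.6  -7.8   1.4]
 z 136 13 t [42.2 43.7 44.2] u [-15.3  -9.7  -3.9]
```

```bash
cat >> h.py <<'E'
def edges():
    a=np.radians(79.7); d=np.array([np.cos(a),np.sin(a)]); e=np.array([d[1],-d[0]])
    for n in("scene","side"):
        w=cloud(snap(n)).reshape(-1,3); w=w[np.isfinite(w[:,0])]; q=w[:,:2]-P; t=q@d; u=q@e; L=[]
        for lo,hi in((15,25),(25,32),(45,55),(55,65),(65,73),(95,105),(105,114)):
            m=(t>lo)&(t<hi)&(abs(u)<25)&(w[:,2]>103.5)&(w[:,2]<109)
            if m.sum()>9: L.append((lo,*np.percentile(u[m],[3,97]).round(1)))
        print(n,L)
E
python3 - <<'E'
from h import *
p,o=sp(CL,57,10,125); robot.servo_line(p,velocity=150)
p,o=sp(CL,57,70,125); robot.servo_line(p,velocity=200)
q=np.array(robot.read_tcp_pos()); print('tcp',q,robot.read_width(),robot.read_time_s())
edges()
for n in("scene","side"):
    w=cloud(np.load(n+'.npz')).reshape(-1,3); w=w[np.isfinite(w[:,0])]
    m=(np.hypot(w[:,0]-q[0],w[:,1]-q[1])<25)&(w[:,2]>85)&(w[:,2]<230); v=w[m]
    for z in range(110,176,6):
        s=v[abs(v[:,2]-z)<3]
        if len(s): print(n,z,len(s),(s[:,:2].min(0)-q[:2]).round(1),(s[:,:2].max(0)-q[:2]).round(1))
E
```

```text
tcp [481.26857333 -80.02018723 124.70680044] -0.16130038673013017 24.2583
scene [(15, np.float64(-9.5), np.float64(9.8)), (25, np.float64(-11.6), np.float64(8.7)), (45, np.float64(-13.4), np.float64(8.7)), (55, np.float64(-11.0), np.float64(7.7)), (65, np.float64(-14.1), np.float64(8.7)), (95, np.float64(-14.4), np.float64(5.8)), (105, np.float64(-15.0), np.float64(4.7))]
side [(45, np.float64(-13.6), np.float64(7.5)), (55, np.float64(-14.5), np.float64(5.1)), (65, np.float64(-15.0), np.float64(4.8)), (105, np.float64(-15.8), np.float64(2.9))]
scene 152 9 [  2.  -13.3] [11.9  4.7]
scene 158 23 [  1.9 -12.9] [13.   9.8]
scene 164 25 [ -4.3 -12.2] [11.6 14.3]
scene 170 26 [ -2.4 -14.1] [11.9 15.1]
side 146 1 [-8.6 -4.6] [-8.6 -4.6]
side 152 7 [-10.3 -11.1] [10.6 -1.7]
side 158 29 [-12.  -14.3] [10.9 -1.1]
side 164 31 [-11.6 -15.2] [11.2  1.5]
side 170 28 [-11.4 -16. ] [11.5  1.4]
```

Depth shows the real fingertips about 25 mm above the reported TCP: the tips read about 149 mm when the TCP reads 124.7 mm. That means only the nut has been pushed so far. I'll correct for this and push the strap's side properly.

```bash
python3 - <<'E'
from h import *
R=57;Z=68
a=np.radians(CL); d=np.array([np.cos(a),np.sin(a)]);n=np.array([-d[1],d[0]])
robot.servo_line(*sp(CL,R,45,Z),velocity=200)
for off in(28,25,23,22,21,20,19,18,17,16):
    robot.servo_line(*sp(CL,R,off,Z),velocity=100)
    q=np.array(robot.read_tcp_pos());F=np.array(robot.read_force())
    print(off,'r,off',(round(float((q[:2]-P)@d),1),round(float((q[:2]-P)@n),1)),'Fd,Fn,Fz',round(float(F[:2]@d),1),round(float(F[:2]@n),1),F[2].round(1),flush=True)
    if np.hypot(*F[:2])>14: break
edges(); print(robot.read_time_s())
E
```

```text
28 r,off (57.0, 28.1) Fd,Fn,Fz 0.1 0.2 -0.7
25 r,off (57.0, 25.2) Fd,Fn,Fz -0.7 -0.1 0.5
23 r,off (57.1, 23.1) Fd,Fn,Fz 0.9 1.7 0.1
22 r,off (57.1, 22.1) Fd,Fn,Fz 2.4 2.0 -0.2
21 r,off (57.1, 21.9) Fd,Fn,Fz 1.4 8.1 3.1
20 r,off (57.1, 21.9) Fd,Fn,Fz 1.3 12.7 8.5
19 r,off (57.1, 21.9) Fd,Fn,Fz 1.6 19.3 12.6
scene [(15, np.float64(-10.3), np.float64(11.0)), (25, np.float64(-9.1), np.float64(11.9)), (45, np.float64(-14.7), np.float64(11.6)), (55, np.float64(-11.3), np.float64(11.5)), (65, np.float64(-20.3), np.float64(12.0)), (95, np.float64(-8.5), np.float64(13.3)), (105, np.float64(-5.9), np.float64(14.8))]
side [(45, np.float64(-17.1), np.float64(11.3)), (55, np.float64(-8.6), np.float64(11.0)), (65, np.float64(-9.0), np.float64(10.5)), (105, np.float64(-5.5), np.float64(13.0))]
26.7333
```

The finger stalled at offset 21.9, against a predicted 22, and the force rose to 19 N. The strap is on its stop. Next is the lever.

```bash
python3 - <<'E'
from h import *
TB=25
robot.servo_line(*sp(CL,57,40,68),velocity=150)
p,o=sp(CL,57,40,215); robot.servo_line(p,velocity=300)
robot.servo_line(*sp(CL,-42,0,215),velocity=300)
def K(q,dz=0):
    th=np.radians(60)-q*np.radians(57.3)
    return sp(CL,-88*np.cos(th),q,118+88*np.sin(th)+11-TB+dz)
robot.servo_line(*K(0,4),velocity=200); print('t',robot.read_time_s(),np.round(robot.read_force(),1))
ok=True
for q in np.arange(.12,1.0,.12):
    robot.servo_line(*K(q),velocity=80); F=np.round(robot.read_force(),1); print(round(q,2),F,flush=True)
    if np.abs(F).max()>30: ok=False;break
if ok:
    for dz in range(2,-8,-1):
        robot.servo_line(*K(1.0,dz),velocity=60); F=np.round(robot.read_force(),1); z=robot.read_tcp_pos()[2]; print(dz,F,round(z,1),round(K(1.0,dz)[0][2],1),flush=True)
        if F[2]>22: break
print(robot.read_time_s())
E
```

```text
t 28.4833 [ 1. -0. -0.]
0.12 [-0.6 -2.4  3.1]
0.24 [ 0.2 -1.5  2.8]
0.36 [-1.  -0.7  0.8]
0.48 [1.2 0.2 0.2]
0.6 [-0.5 -0.4  0.7]
0.72 [ 0.3  0.1 -0.5]
0.84 [ 0.1 -0.3  0.1]
0.96 [ 0.1 -0.1  0.1]
2 [0.4 0.4 2.1] 110.4 110.1
1 [-0.6  1.7 10.8] 109.7 109.1
0 [-3.2  3.5 19.6] 109.2 108.1
-1 [-4.7  4.2 29.5] 108.7 107.1
31.7833
```

```bash
python3 - <<'E'
from h import *
q=np.array(robot.read_tcp_pos()); p=[q[0],q[1],230.]; robot.servo_line(p,velocity=300)
p=[q[0]-170,q[1]-60,230.]; robot.servo_line(p,velocity=300)
edges()
o=[]
for n,(r0,r1,c0,c1) in dict(scene=(165,265,200,300),side=(225,345,275,395)).items():
    s=np.load(n+'.npz'); o.append(cv2.resize(s["image"][r0:r1,c0:c1],(400,400),interpolation=2))
    w=cloud(s).reshape(-1,3); w=w[np.isfinite(w[:,0])]
    a=np.radians(CL); d=np.array([np.cos(a),np.sin(a)]); t=(w[:,:2]-P)@d; u=(w[:,:2]-P)@[d[1],-d[0]]
    for lo in range(-105,-20,8):
        m=(t>lo)&(t<lo+8)&(abs(u)<14)&(w[:,2]>70); 
        if m.sum(): print(n,lo+4,m.sum(),'zmax',w[m][:,2].max().round(1),'u',u[m].mean().round(1))
cv2.imwrite('pics/v7.png',np.hstack(o)); print(robot.read_time_s())
E
```

```text
scene [(15, np.float64(-11.1), np.float64(9.8)), (25, np.float64(-9.4), np.float64(11.7)), (45, np.float64(-8.6), np.float64(11.8)), (55, np.float64(-8.7), np.float64(12.0)), (65, np.float64(-7.6), np.float64(12.1)), (95, np.float64(-8.4), np.float64(11.6)), (105, np.float64(-7.2), np.float64(12.9))]
side [(25, np.float64(-10.3), np.float64(10.5)), (45, np.float64(-9.9), np.float64(9.5)), (55, np.float64(-9.8), np.float64(11.1)), (65, np.float64(-9.1), np.float64(10.7)), (95, np.float64(-9.0), np.float64(11.4)), (105, np.float64(-9.3), np.float64(10.9))]
scene -93 18 zmax 133.6 u 4.0
scene -85 35 zmax 136.5 u 4.0
scene -77 25 zmax 131.7 u 3.0
scene -69 20 zmax 130.3 u 1.8
scene -61 17 zmax 130.7 u 2.1
scene -53 17 zmax 127.9 u 1.6
scene -45 20 zmax 129.2 u 2.2
scene -37 20 zmax 128.2 u 1.7
scene -29 18 zmax 127.7 u 2.3
scene -21 21 zmax 126.5 u 1.2
side -101 20 zmax 131.2 u -0.8
side -93 82 zmax 134.8 u -0.3
side -85 39 zmax 134.1 u -0.6
side -77 21 zmax 131.2 u -0.1
side -69 27 zmax 129.2 u -0.7
side -61 26 zmax 129.3 u -0.5
side -53 29 zmax 128.6 u -0.4
side -45 23 zmax 127.5 u -0.7
side -37 24 zmax 128.2 u -0.1
side -29 27 zmax 127.6 u -0.7
side -21 22 zmax 126.4 u -2.1
33.1917
```

View pics/v7.png

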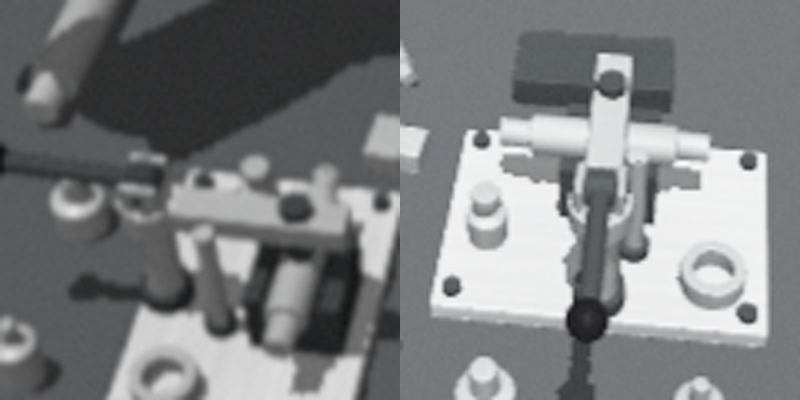

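```bash
python3 - <<'E'
from h import *
a=np.radians(CL); d=np.array([np.cos(a),np.sin(a)]); e=np.array([d[1],-d[0]])
for n in("scene","side"):
    w=cloud(np.load(n+'.npz')).reshape(-1,3); w=w[np.isfinite(w[:,0])]; t=(w[:,:2]-P)@d; u=(w[:,:2]-P)@e
    def c(m): return np.array(cv2.minAreaRect(np.c_[t[m],u[m]].astype(np.float32))[0]).round(1)
    nut=c((w[:,2]>117)&(w[:,2]<125)&(abs(u)<14)&(t>70)&(t<100)); kn=c((w[:,2]>115)&(w[:,2]<140)&(abs(u)<16)&(t>-102)&(t<-78))
    m=(w[:,2]>103.5)&(w[:,2]<109)&(abs(u)<14)&(((t>45)&(t<73))|((t>97)&(t<113))); lf=cv2.fitLine(np.c_[t[m],u[m]].astype(np.float32),cv2.DIST_HUBER,0,.01,.01).ravel()
    pin=c((w[:,2]>99)&(w[:,2]<105)&(u>12.5)&(u<26)&(t>28)&(t<46)) if ((w[:,2]>99)&(w[:,2]<105)&(u>12.5)&(u<26)&(t>28)&(t<46)).sum()>4 else None
    sh=(w[:,2]>66)&(w[:,2]<76)&(abs(u)<75)&(t>70)&(t<100); r=cv2.fitLine(np.c_[t[sh],u[sh]].astype(np.float32),cv2.DIST_HUBER,0,.01,.01).ravel()
    print(n,'nut',nut,'knob',kn,'slope deg',np.degrees(np.arctan2(nut[1]-kn[1],nut[0]-kn[0])).round(2),'fit',np.degrees(np.arctan(lf[1]/lf[0])).round(2),'pin',pin,'shaft vs x',np.degrees(np.arctan(r[0]/r[1])).round(2))
E
```

```text
scene nut [0. 0.] knob [-87.1   2.5] slope deg -1.64 fit -2.03 pin [37.3 18.2] shaft vs x -0.85
side nut [0. 0.] knob [-90.   -0.6] slope deg 0.38 fit -0.36 pin [36.5 17.9] shaft vs x 0.1
```

```bash
python3 - <<'E'
from h import *
R=57;Z=68
a=np.radians(CL); d=np.array([np.cos(a),np.sin(a)]);n=np.array([-d[1],d[0]])
p,o=sp(CL,R,50,150); robot.servo_line(p,o,velocity=300)
robot.servo_line(*sp(CL,R,30,Z),velocity=200)
for off in(25,24,23,22,21.3,20.6,20):
    robot.servo_line(*sp(CL,R,off,Z),velocity=100)
    q=np.array(robot.read_tcp_pos());F=np.array(robot.read_force())
    print(off,round(float((q[:2]-P)@n),1),'Fn',round(float(F[:2]@n),1),flush=True)
    if F[:2]@n>7: break
robot.servo_line(*sp(CL,R,50,Z),velocity=150)
p,o=sp(CL,R,50,170); robot.servo_line(p,velocity=300)
print(robot.read_time_s())
E
```

```text
25 24.5 Fn -0.4
24 24.0 Fn 0.2
23 23.0 Fn -0.1
22 22.3 Fn 2.6
21.3 22.2 Fn 7.8
36.9083
```

```bash
python3 -c "
from h import *
print(ticket.finish_job())"
```

```text
the job is handed in; nothing more can be done
None
```

The job is handed in at about 37 s on the robot's clock: the strap is against its stop across the shaft (a second push met resistance straight away), and the cam lever was then pushed down until it stalled at about 30 N; two early pushes touched only the spindle nut, and the shaft and nearby items looked undisturbed.

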